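# Hold a spring-return key switch turned

### The arm

A 7-joint arm with a two-finger parallel gripper is mounted at the origin on a cart in front of the work surface, level with it; the furniture and walls round the work are solid. World frame = base frame: x ahead of the robot, y to its left, z up, the work surface at z = 0. Lengths are in m, angles in rad, forces in N, time in s.
With the tool pointing down it reaches from about 0.35 to 0.9 m from the base axis. Payload 8.1 kg.
Tool frame: the origin (TCP) lies between the finger pads; the fingertips stand 11 mm ahead of it and the grasp point (between the pads) lies 8 mm behind it; z points along the fingers, y is the line along which they close (so a half turn about z gives the same grasp; the last joint's range is limited). The gripper opens to 92 mm and grips with 3 to 60 N. Pads are 19 mm wide; open, the fingers measure 130 mm over their backs; the gripper's body (75 mm by 190 mm) begins 47 mm behind the grasp point.
Start: joints at [-1.337, 0.434, 0.025, 1.573, -0.012, 1.134, -0.075], TCP at [0.207, 0.59, 0.238] pointing down, gripper open.
Joint ranges: [-2.62, 2.62], [-0.44, 2.09], [-1.27, 1.32], [0.08, 2.57], [-1.32, 4.46], [0.12, 2], [-2.74, 2.74]. Speed limits (rad/s): [2.22, 2.22, 3.01, 3.01, 3.14, 3.14, 3.14].

### API

Orientations are given as a rotation vector (axis times angle).
In Python, from cell import observe, get_image, camera_params, sign_off gives the robot as it stands.
- The arm moves only by the shell command python3 -m pendant 'ROWS' [FORCE]. ROWS is JSON, one flat list of numbers, 7 for each row, row after row: the shift along the tool's x, y, z in m, then the turn, a rotation vector about the tool's x, y, z in rad, then the finger opening in m, from 0 to 0.0918. In form: [dx, dy, dz, rx, ry, rz, jaw, dx, dy, dz, rx, ry, rz, jaw, ...]. A call has 1 to 10 rows; each row shifts and turns the commanded pose from where the row before left it, along the tool's axes as they then stand; what a row does not reach is not made up. A row lasts 1/8 s, in which the tool goes at most 62.5 mm and 10.7 degrees, less where a joint would pass 70% of its speed; a pose out of reach is approached as far as the arm can. A call is refused whole if a number of a shift passes 0.0625 or a number of a turn 0.188, either way. A call with a gripper value outside its range is refused whole. The fingers move at their own pace and stop on an object; FORCE is the grip in N (left out, the last holds). Time passes only in rows, so rows that do not move let the fingers close. It gives the time, the measured TCP pose, the force, the opening and the grip force at its end, in the units of the state.
- observe(): the state, without advancing time (a new reading comes with each control period).
- get_image(name): name is "side" or "top" or "wrist"; returns the picture (480x640x3 uint8, red, green, blue); there is no depth.
- camera_params(name): a dict with "intrinsics" (3x3 intrinsics, pixels), "eye" and "rotation" of the camera in the world; the wrist camera has in their place "T_tool_cam" (4x4, takes a point from camera to tool coordinates, whose origin is the TCP and whose axes are the flange's). Camera axes: x right, y down, z forward; pixel columns grow to the right and rows downward; lengths in m; the calibration is good to about 2 mm. A picture is of the moment at which its call begins: read the wrist's pose just before it. camera_params takes no time and is no camera call.
- sign_off(): hands the job in; it is judged then, once.
The state is a dict: "clock": time; "joints": joint angles; "dq": joint speeds; "joint_efforts": joint torques, N m; "position": TCP position; "ee_rot": TCP orientation; "force": force on the tool from outside, world axes, zero at the start; "ft_torque": the same for the moment, N m; "width": opening from 0.0 (shut) to 1.0 (fully open); "gripper_force": force on a finger pad.
Only numpy, scipy, OpenCV 4.12 (cv2) and the standard library are available. Lean on these libraries where they do the work, as an engineer would, in place of code of your own. Each camera call takes 0.05 s, during which the arm holds its last target. There are 200 camera calls.

### The job

Draw the key with the wide head out of the wooden key stand and push it fully home in the slot of the grey key switch; the pins inside are sticky, so wiggle it a little if it stops part-way. Then turn it a quarter turn clockwise, seen from above, against the spring, and finish while still holding it turned: do not let go, because it springs back. Leave the narrow-headed key in the stand and the other things where they are.

Things in the scene. Friction and masses are not known exactly. Their poses are not given: they have to be found in the camera images.
- wide_key_head (a point): Key to use, upright, blade down, in one slot of the stand; the point is the centre of its black flat head: 10 mm thick (x), 36 mm wide (y), 44 mm high (z, up). Grasp it here from above across the 10 mm. 60 g; grip firmly. Below: steel collar 20 mm across, its top 22 mm and underside 26 mm below the point; neck 6 mm thick, 9 mm long; then the blade.
- wide_key_tip (a point): Tip of the wide-headed key's blade, 62 mm below the head's centre. Blade 5 mm thick (x), 14 mm wide (y), 27 mm long, narrowing over the last 6 mm to a rounded tip 7 mm wide. The key fits the switch either way round.
- narrow_key_head (a point): Centre of the head of the other key, in the other slot of the stand: the same except that its head is only 20 mm wide. Leave it in the stand.
- key_stand: Fixed pale wood block 50 mm (x) by 125 mm (y), 42 mm high, on a foot 70 x 145 x 5 mm; origin at the centre of its underside. Two slots 6.5 x 15.5 mm, long side along y, at y = +34 and -34 mm; a key stands in each, collar on the block's top, either key in either slot. A key is free once lifted by 40 mm.
- key_switch: Fixed grey box 90 x 90 mm, 70 mm high, origin under its centre, a cable gland sticking out 18 mm on its +x side. In its top a fixed plate 6 mm thick with the key slot; below it the turning plug, slot 6.4 x 16 mm. The plate lets the key turn only within 3 mm of fully home, and keeps it in while turned.
- switch_slot (a point): Centre of the key slot's mouth in the switch's top face, 70 mm above the desk; z up. Slot 7 mm (x) by 16 mm (y): line up the key's y with it. Fully home, the key's collar lies on the face, its head centre 26 mm above this point.
- pins (a point): On the slot's axis, 14 mm below the face, at the upper of two sticky pins; the lower is 23 mm below the face. They reach 3.5 mm into the slot from its two narrow ends. Pushing the key straight past them takes 15 to 30 N; about 12 N is enough when it is wiggled 1 or 2 mm to and fro along the slot's y between pushes.
- plug (a joint): Turning angle of the switch's plug (rad): 0 at rest, slot lined up; grows clockwise seen from above; stop at 1.6. Its spring gives about 0.06 N m at a quarter turn and turns it back to 0 when let go. The plug lags the key by about 0.12 rad because of play: turn the key a little past a quarter turn.
- screwdriver_small_mid (a point): Small screwdriver lying on the desk, 150 mm long (its y), 20 mm thick; its middle. Bystander.
- screw_box_mid (a point): Brown cardboard screw box 56 x 85 x 42 mm; its middle. Bystander.
- conduit_box_mid (a point): White round plastic conduit box with two spouts, 84 x 103 x 29 mm; its middle. Bystander.
Things that resemble listed ones, but are neither listed nor needed, are in the scene too. What is shaped like the part that bears wide_key_head but orange is not meant.

How it is judged:
On the way:
1. the wide-headed key is fully home in the switch, not yet turned (z of wide_key_head in the frame of switch_slot below 0.0295 m and horizontal distance between wide_key_head and switch_slot below 0.005 m and value of joint plug below 0.6 rad), for 0.1 s.
At the end, for the whole second after the job is handed in: The wide-headed key is home in the switch (head centre less than 29.5 mm above the slot's mouth and within 5 mm of its axis), the plug stands at more than 1.3 rad, and the fingers still hold the key (more than 1 N) (value of joint plug above 1.3 rad and z of wide_key_head in the frame of switch_slot below 0.0295 m and horizontal distance between wide_key_head and switch_slot below 0.005 m and contact force between the fingers and wide_key above 1 N); the arm keeps its last pose, push and grip.
It fails at once if the narrow-headed key is taken out of the stand or pushed about by 30 mm (distance of narrow_key_head from where it was at the start of the episode above 0.03 m).
It fails at once if a bystander is moved by more than 30 mm (distance of any of screwdriver_small_mid, screw_box_mid, conduit_box_mid from where it was at the start of the episode above 0.03 m).
It also fails if it takes over 48 s, if anything falls off the work surface, if the arm or the gripper's body presses on something with over 40 N, if the wrist force passes 120 N, or if a joint passes its speed limit or range.

## Working session

There is one attempt and no reset: what is moved stays moved. The work goes in short steps, Python scripts to look and compute and a shell command to move; the robot and the scene stay as the last step left them, time stands still between calls to the robot, and variables do not carry over. Pictures are saved under pics/ and viewed, at most 10 in all, crops included, and the job is handed in when it is done.

```bash
ls; mkdir -p pics
python3 - <<'E'
from cell import *
import cv2
print({k:v for k,v in observe().items() if k in('clock','position','ee_rot','width','force')})
for n in("top","side"):
    im=get_image(n); cv2.imwrite(f"pics/{n}0.png",im[:,:,::-1])
    p=camera_params(n);print(n,p)
print(camera_params("wrist"))
E
```

```text
pics
{'clock': 0.0, 'position': array([0.20644243, 0.58936387, 0.23691006]), 'ee_rot': array([-5.26688763e-01, -3.09702113e+00,  2.61404753e-03]), 'force': array([0.34185776, 0.11148691, 1.03201333]), 'width': 0.9965910637057023}
top {'intrinsics': array([[618.60697299,   0.        , 324.43743578],
       [  0.        , 618.60697299, 240.59272239],
       [  0.        ,   0.        ,   1.        ]]), 'eye': array([ 0.45290325, -0.16224498,  1.33360377]), 'rotation': array([-2.21929659,  2.15946411, -0.08381916])}
side {'intrinsics': array([[488.1270612 ,   0.        , 309.90743169],
       [  0.        , 488.1270612 , 237.33489538],
       [  0.        ,   0.        ,   1.        ]]), 'eye': array([ 0.07707445, -0.91145897,  0.45919274]), 'rotation': array([-1.92871188,  0.54760007, -0.37934863])}
{'intrinsics': array([[336.74219697,   0.        , 323.65336531],
       [  0.        , 336.74219697, 240.56228108],
       [  0.        ,   0.        ,   1.        ]]), 'T_tool_cam': array([[-4.65836332e-04, -9.67332128e-01, -2.53512005e-01,
         6.89706330e-02],
       [ 9.99999531e-01, -6.65741266e-04,  7.02754894e-04,
         1.73173453e-04],
       [-8.48570790e-04, -2.53511559e-01,  9.67331985e-01,
        -1.46847235e-01],
       [ 0.00000000e+00,  0.00000000e+00,  0.00000000e+00,
         1.00000000e+00]])}
```

View pics/top0.png

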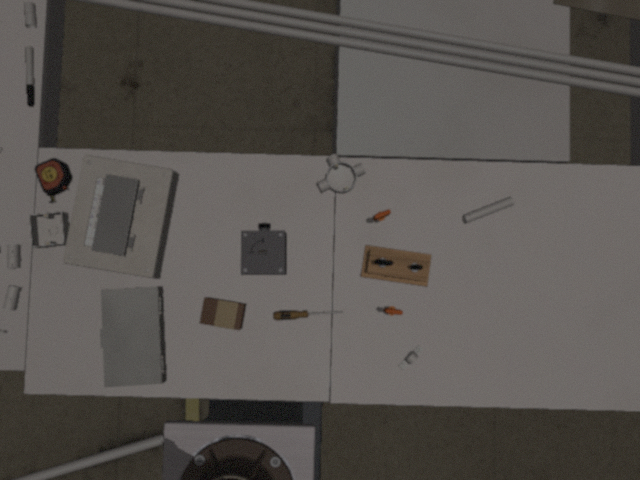

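View pics/side0.png

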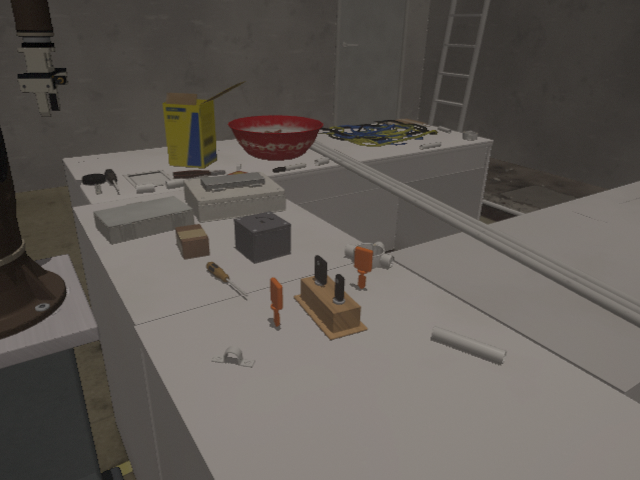

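Top view: the stand is at (396,266). Its two black keys are at (383,262), which looks longer, and (415,267). The orange ones at (378,215) and (390,311) are decoys. The switch is at (264,253) with its gland at (264,227). I'll enlarge the stand and switch to confirm.

Run:
```python
import cv2,numpy as np
a=cv2.imread("pics/top0.png");s=cv2.imread("pics/side0.png")
f=lambda c,k:cv2.resize(cv2.convertScaleAbs(c,alpha=1.6),None,fx=k,fy=k,interpolation=cv2.INTER_CUBIC)
c1=f(a[236:296,352:442],4.44)[:266,:399];c2=f(a[216:284,230:300],4.44)[:266]
c3=f(s[210:340,220:380],2.5)[:330]
W=800;o=np.zeros((600,W,3),np.uint8)
o[:c1.shape[0],:c1.shape[1]]=c1;o[:c2.shape[0],410:410+c2.shape[1]]=c2;o[270:270+c3.shape[0],:c3.shape[1]]=c3
cv2.imwrite("pics/crop.png",o)
```

```text
(no output)
```

View pics/crop.png

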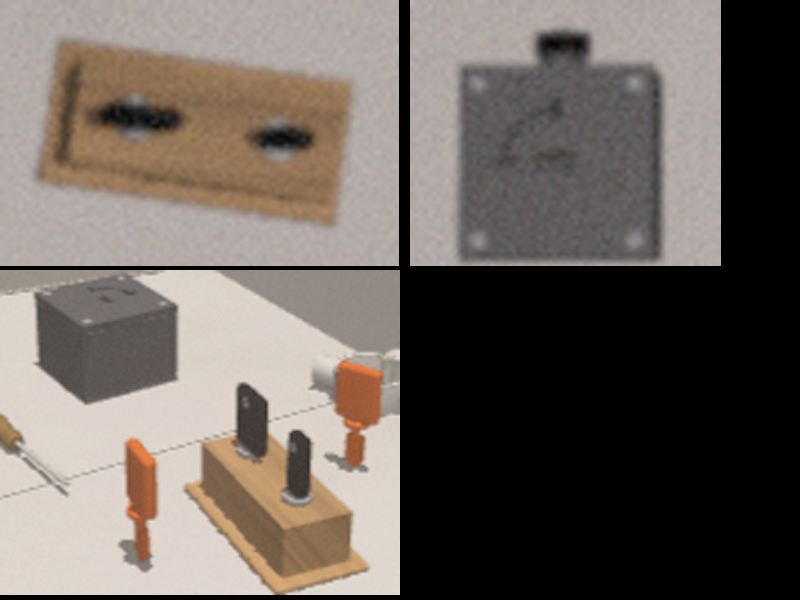

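The crop confirms it. The left key at (382.6,262.4), in the slot further left in the top view, has the wide black head. The key at (415.5,266.9) is narrow and the orange ones are lookalikes. The switch slot is at (262.2,251.1).

```bash
cat > h.py <<'E'
import numpy as np,cv2
from cell import *
from scipy.spatial.transform import Rotation as R
def cam(n,st=None):
    p=camera_params(n);K=p["intrinsics"]
    if n=="wrist":
        T=p["T_tool_cam"];Rt=R.from_rotvec(st["ee_rot"]).as_matrix()
        return K,Rt@T[:3,:3],Rt@T[:3,3]+st["position"]
    return K,R.from_rotvec(p["rotation"]).as_matrix(),p["eye"]
def ray(c,u,v,z):
    K,r,e=c;d=r@np.linalg.inv(K)@[u,v,1];return e+d*(z-e[2])/d[2]
def proj(c,P):
    K,r,e=c;q=K@(r.T@(np.asarray(P)-e));return q[:2]/q[2]
def totool(st,d): return R.from_rotvec(st["ee_rot"]).inv().apply(d)
E
python3 - <<'E'
from h import *
c=cam("top")
g=lambda x,y:(352+x/4.44,236+y/4.44)
h=lambda x,y:(230+(x-410)/4.44,216+y/4.44)
np.set_printoptions(precision=4,suppress=True)
w=ray(c,*g(136,117),.09);n=ray(c,*g(282,137),.09);print("wide",w,"narrow",n)
d=w-n;print("yaw of y axis",np.degrees(np.arctan2(d[1],d[0])),np.linalg.norm(d))
print("foot",[ray(c,*g(*p),.005) for p in((60,40),(352,80),(335,222),(40,180))])
sc=[ray(c,*h(*p),.07) for p in((478,84),(634,84),(478,240),(634,240))];print("screws",sc,np.mean(sc,0),"slot",ray(c,*h(553,156),.07))
print("head side",proj(cam("side"),w))
st=observe();print(R.from_rotvec(st["ee_rot"]).as_matrix())
E
```

```text
wide [ 0.4987 -0.2883  0.09  ] narrow [ 0.4915 -0.3546  0.09  ]
yaw of y axis 83.7645586171661 0.0667603674969742
foot [array([ 0.5382, -0.2592,  0.005 ]), array([ 0.5227, -0.4013,  0.005 ]), array([ 0.4538, -0.3941,  0.005 ]), array([ 0.4702, -0.2511,  0.005 ])]
screws [array([ 0.5479, -0.008 ,  0.07  ]), array([ 0.5499, -0.0798,  0.07  ]), array([ 0.4761, -0.0105,  0.07  ]), array([ 0.4781, -0.0821,  0.07  ])] [ 0.513  -0.0451  0.07  ] slot [ 0.5157 -0.0436  0.07  ]
head side [320.1372 258.075 ]
[[-0.9438  0.3306 -0.0003]
 [ 0.3306  0.9438 -0.0014]
 [-0.0002 -0.0014 -1.    ]]
```

```bash
cat >> h.py <<'E'
def go(tgt,yaw):
    "tool-z turn to bring tool y to yaw(deg), then shift in the turned tool axes"
    st=observe();M=R.from_rotvec(st["ee_rot"]).as_matrix()
    y=np.degrees(np.arctan2(M[1,1],M[0,1]));dz=np.radians(y-yaw)
    a=np.radians(yaw);T=np.array([[-np.sin(a),np.cos(a),0],[np.cos(a),np.sin(a),0],[0,0,-1]]).T
    print("clock %.2f"%st["clock"],"pos",st["position"].round(4),"yaw %.2f turn rz %.4f rad"%(y,dz),"shift",(T.T@(np.array(tgt)-st["position"])).round(4),"tilt",M[:2,2].round(4),"jaw",round(st["width"]*.0918,4),"F",st["force"].round(1),"g",np.round(st["gripper_force"],1))
E
python3 -c "
from h import *
go([.515,-.045,.20],-6.2);go([.499,-.288,.2],-6.2)"
python3 -m pendant '[0,0,0,0,0,0.17,0.0918, 0,0,0,0,0,0.17,0.0918, 0,0,0,0,0,0.17,0.0918, 0,0,0,0,0,0.17,0.0918, 0,0,0,0,0,0.17,0.0918, 0,0,0,0,0,0.17,0.0918, 0,0,0,0,0,0.17,0.0918, 0,0,0,0,0,0.152,0.0918]' 40
```

```text
clock 0.10 pos [0.2065 0.5894 0.237 ] yaw 70.70 turn rz 1.3421 rad shift [-0.5974  0.3752  0.037 ] tilt [-0.0003 -0.0014] jaw 0.0918 F [0.2 0.3 0.1] g 0.0
clock 0.10 pos [0.2065 0.5894 0.237 ] yaw 70.70 turn rz 1.3421 rad shift [-0.8407  0.3856  0.037 ] tilt [-0.0003 -0.0014] jaw 0.0918 F [0.2 0.3 0.1] g 0.0
clock: 1.1
position: [0.2064, 0.5896, 0.2373]
ee_rot: [2.343, 2.092, -0.001]
force: [-0.1, -0.4, 0.8]
width: 1.0
gripper_force: 0.0
```

```bash
python3 -m pendant '[-0.043,0.027,0,0,0,0,0.0918,-0.043,0.027,0,0,0,0,0.0918,-0.043,0.027,0,0,0,0,0.0918,-0.043,0.027,0,0,0,0,0.0918,-0.043,0.027,0,0,0,0,0.0918,-0.043,0.027,0,0,0,0,0.0918,-0.043,0.027,0,0,0,0,0.0918]' >/dev/null
python3 -m pendant '[-0.043,0.027,0,0,0,0,0.0918,-0.043,0.027,0,0,0,0,0.0918,-0.043,0.027,0,0,0,0,0.0918,-0.043,0.027,0,0,0,0,0.0918,-0.043,0.027,0,0,0,0,0.0918,-0.043,0.027,0.017,0,0,0,0.0918,-0.04,0.025,0.02,0,0,0,0.0918,0,0,0,0,0,0,0.0918,0,0,0,0,0,0,0.0918]'
python3 - <<'E'
from h import *
go([.499,-.288,.2],-6.2)
im=get_image("wrist");cv2.imwrite("pics/w1.png",im[:,:,::-1])
E
```

```text
clock: 3.1
position: [0.5154, -0.046, 0.2004]
ee_rot: [-2.338, -2.097, 0.001]
force: [0.1, 1.0, 0.8]
width: 0.999
gripper_force: 0.0
clock 3.10 pos [ 0.5154 -0.046   0.2004] yaw -6.22 turn rz -0.0003 rad shift [-0.2424  0.0099  0.0004] tilt [-0.0011  0.0001] jaw 0.0917 F [0.1 1.  0.8] g 0.0
```

View pics/w1.png

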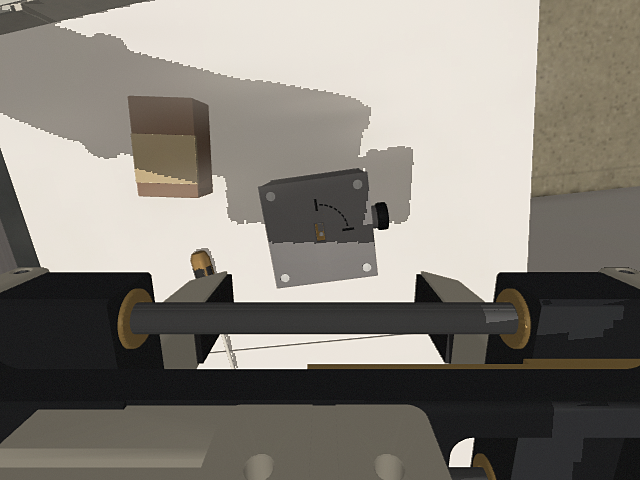

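Wrist view: the switch slot (tan/brown) is at (320,231), and the screws are at (271,197), (357,184), (285,278) and (367,268).

Run:
```python
from h import *
np.set_printoptions(precision=4,suppress=True)
st=observe();c=cam("wrist",st)
im=cv2.imread("pics/w1.png").astype(int)
sub=im[215:250,300:340];m=((sub[...,2]-sub[...,0])>18)
ys,xs=np.nonzero(m);print(len(xs),xs.min()+300,xs.max()+300,ys.min()+215,ys.max()+215,xs.mean()+300,ys.mean()+215)
print("slot",ray(c,xs.mean()+300,ys.mean()+215,.07))
# bright screws
S=[]
for x,y in((271,197),(357,184),(285,278),(367,268)):
    s=im[y-9:y+10,x-9:x+10].sum(2);t=s>(s.max()*.5+np.median(s)*.5);b,a=np.nonzero(t);S.append(ray(c,x-9+a.mean(),y-9+b.mean(),.07))
S=np.array(S);print(S,S.mean(0))
for a,b in((0,2),(1,3)): d=S[a]-S[b];print("yyaw",np.degrees(np.arctan2(d[1],d[0])))
for a,b in((1,0),(3,2)): d=S[a]-S[b];print("xyaw",np.degrees(np.arctan2(d[1],d[0])))
o=cv2.resize(cv2.convertScaleAbs(im[170:295,250:390].astype(np.uint8),alpha=1.8),None,fx=4.6,fy=4.6,interpolation=cv2.INTER_CUBIC);cv2.imwrite("pics/w1c.png",o)
```

```text
88 315 324 223 240 319.28409090909093 233.11363636363637
slot [ 0.5111 -0.0423  0.07  ]
[[ 0.4743 -0.0067  0.07  ]
 [ 0.5462 -0.0046  0.07  ]
 [ 0.4766 -0.0803  0.07  ]
 [ 0.5494 -0.079   0.07  ]] [ 0.5116 -0.0427  0.07  ]
yyaw 91.84295220267643
yyaw 92.42667827813422
xyaw 1.6726430864925819
xyaw 1.0383898974476444
```

View pics/w1c.png

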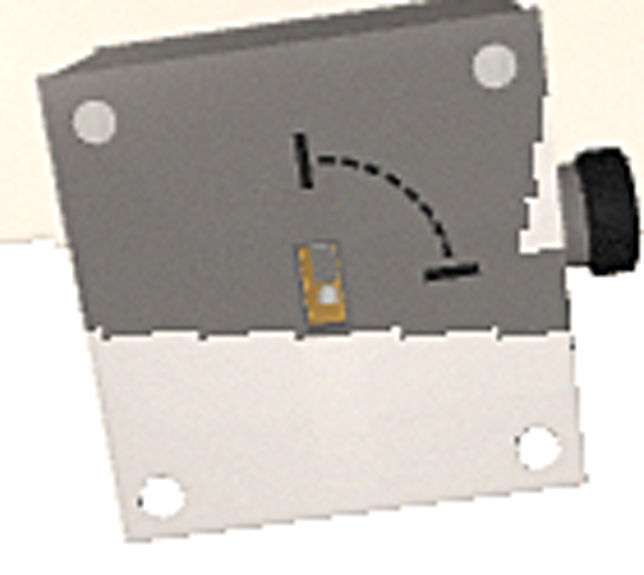

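```bash
python3 -m pendant '[-0.049,0.002,0,0,0,0,0.0918,-0.049,0.002,0,0,0,0,0.0918,-0.049,0.002,0,0,0,0,0.0918,-0.048,0.002,0,0,0,0,0.0918,-0.047,0.002,0,0,0,0,0.0918,0,0,0,0,0,0,0.0918,0,0,0,0,0,0,0.0918]'
python3 - <<'E'
from h import *
go([.499,-.288,.2],-6.2)
im=get_image("wrist");cv2.imwrite("pics/w2.png",im[:,:,::-1])
E
```

```text
clock: 4.03
position: [0.5002, -0.2861, 0.2008]
ee_rot: [-2.336, -2.1, -0.002]
force: [0.2, -0.2, 0.5]
width: 1.002
gripper_force: 0.0
clock 4.03 pos [ 0.5002 -0.2861  0.2008] yaw -6.09 turn rz 0.0019 rad shift [-0.002  -0.0009  0.0008] tilt [0.0004 0.0012] jaw 0.092 F [ 0.2 -0.2  0.5] g 0.0
```

View pics/w2.png

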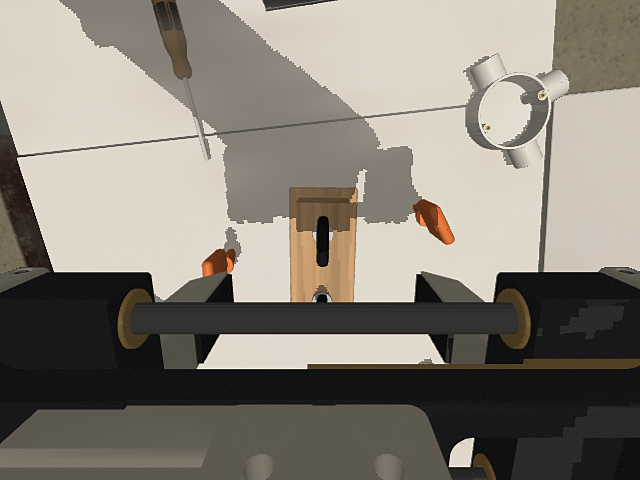

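Wrist view: the wide head spans (322,216) to (322,268), the narrow key's collar is at (322,298), and the stand spans x 290–357. I'll enlarge it once to get the head's end and width.

Run:
```python
from h import *
im=cv2.imread("pics/w2.png")
o=cv2.resize(cv2.convertScaleAbs(im[180:305,260:385],alpha=1.8),None,fx=4.8,fy=4.8,interpolation=cv2.INTER_CUBIC);cv2.imwrite("pics/w2c.png",o)
```

```text
(no output)
```

View pics/w2c.png

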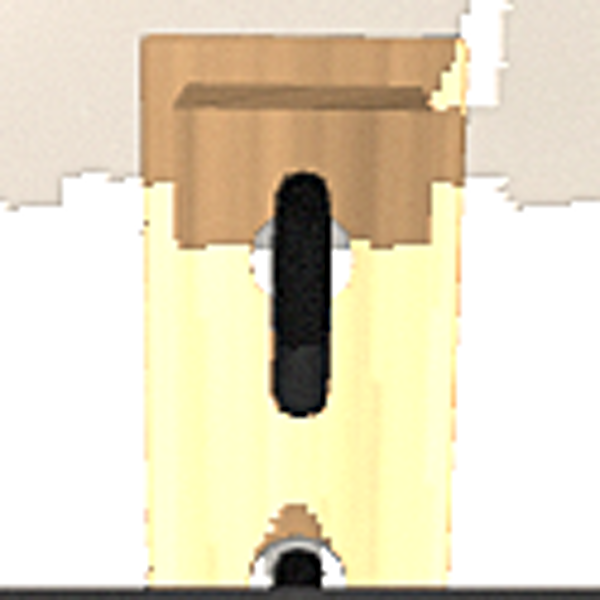

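Run:
```python
from h import *
np.set_printoptions(precision=4,suppress=True)
st=observe();c=cam("wrist",st)
g=lambda x,y:(260+x/4.8,180+y/4.8)
u=R.from_rotvec(st["ee_rot"]).as_matrix()[:,0] # ~ key +y
for H in(.042,.047):
    e=ray(c,*g(300,416),H+.048)+.018*u;k=ray(c,*g(301,262),H+.004)
    a,b=ray(c,*g(178,107),H),ray(c,*g(432,107),H)
    print(H,"head from end",e,"collar",k,"block edge",a,b,np.linalg.norm(a-b),"edge mid -28.5",(a+b)/2-u*.0285, "colw",np.linalg.norm(ray(c,*g(250,262),H+.004)-ray(c,*g(352,262),H+.004)))
    f=[ray(c,*g(143,36),.005),ray(c,*g(466,36),.005)];print("foot mid",(f[0]+f[1])/2-u*.0385,np.linalg.norm(f[0]-f[1]))
    d=f[1]-f[0];print("yaw",np.degrees(np.arctan2(d[1],d[0])))
go([.4995,-.286,.076],-6.2)
# slot from first view
st1=dict(st);st1["position"]=np.array([.5154,-.046,.2004]);st1["ee_rot"]=np.array([-2.338,-2.097,.001])
print("slot",ray(cam("wrist",st1),320,232,.07))
```

```text
0.042 head from end [ 0.4982 -0.288   0.09  ] collar [ 0.498  -0.2899  0.046 ] block edge [ 0.4779 -0.2583  0.042 ] [ 0.5259 -0.2634  0.042 ] 0.04820698447811552 edge mid -28.5 [ 0.4989 -0.2892  0.042 ] colw 0.019579768152621642
foot mid [ 0.4988 -0.2895  0.0049] 0.06796871769388377
yaw -6.059298484673361
0.047 head from end [ 0.4984 -0.2862  0.095 ] collar [ 0.4982 -0.2887  0.051 ] block edge [ 0.4784 -0.2577  0.047 ] [ 0.5255 -0.2627  0.047 ] 0.04741843439673918 edge mid -28.5 [ 0.499  -0.2885  0.047 ] colw 0.019255243583416515
foot mid [ 0.4988 -0.2895  0.0049] 0.06796871769388377
yaw -6.059298484673361
clock 4.08 pos [ 0.5003 -0.2856  0.2007] yaw -6.03 turn rz 0.0029 rad shift [-0.0005 -0.0008  0.1247] tilt [0.0003 0.0013] jaw 0.0917 F [-0.5 -0.5  0.3] g 0.0
slot [ 0.5116 -0.0421  0.07  ]
```

```bash
python3 -m pendant '[-0.003,-0.0015,0.03,0,0,0,0.05,0,0,0.035,0,0,0,0.05,0,0,0.035,0,0,0,0.05,0,0,0.025,0,0,0,0.05,0,0,0.0125,0,0,0,0.05,0,0,0,0,0,0,0.05,0,0,0,0,0,0,0.05]'; python3 -c "
from h import *
go([.4985,-.2885,.063],-6.1)"
```

```text
clock: 4.95
position: [0.4985, -0.2906, 0.0642]
ee_rot: [2.337, 2.098, 0.001]
force: [0.3, -0.4, 0.6]
width: 0.543
gripper_force: 0.0
clock 4.95 pos [ 0.4985 -0.2906  0.0642] yaw -6.16 turn rz -0.0010 rad shift [ 0.0021 -0.0003  0.0012] tilt [ 0.0014 -0.0004] jaw 0.0499 F [ 0.3 -0.4  0.6] g 0.0
```

```bash
python3 -m pendant '[0.002,0,0.001,0,0,0,0.05,0,0,0,0,0,0,0.02,0,0,0,0,0,0,0.005,0,0,0,0,0,0,0.0,0,0,0,0,0,0,0.0,0,0,0,0,0,0,0.0]' 45; python3 -m pendant '[0,0,-0.02,0,0,0,0,0,0,-0.03,0,0,0,0,0,0,-0.04,0,0,0,0,0,0,-0.04,0,0,0,0,0,0,-0.02,0,0,0,0,0,0,0,0,0,0,0]'
python3 - <<'E'
from h import *
go([.5116,-.0423,.2],1.7)
for i in range(3):
    st=observe();print(st["position"].round(4))
    im=get_image("side" if i else "wrist")
    if i<2: cv2.imwrite(f"pics/g{i}.png",im[:,:,::-1])
a=cv2.imread("pics/g1.png");cv2.imwrite("pics/g1c.png",cv2.resize(cv2.convertScaleAbs(a[150:350,210:400],alpha=1.6),None,fx=3,fy=3,interpolation=cv2.INTER_CUBIC))
E
```

```text
clock: 5.7
position: [0.4985, -0.2888, 0.0623]
ee_rot: [2.338, 2.098, 0.001]
force: [2.2, -1.1, 0.0]
width: 0.108
gripper_force: 45.0
clock: 6.45
position: [0.4986, -0.2891, 0.2134]
ee_rot: [2.336, 2.097, 0.002]
force: [0.2, -0.9, -1.3]
width: 0.108
gripper_force: 45.0
clock 6.45 pos [ 0.4986 -0.2891  0.2134] yaw -6.19 turn rz -0.1377 rad shift [0.2463 0.0204 0.0134] tilt [ 0.0025 -0.0008] jaw 0.0099 F [ 0.2 -0.9 -1.3] g 45.0
[ 0.4986 -0.2891  0.2134]
[ 0.498  -0.2886  0.2122]
[ 0.4976 -0.2883  0.2114]
```

View pics/g1c.png

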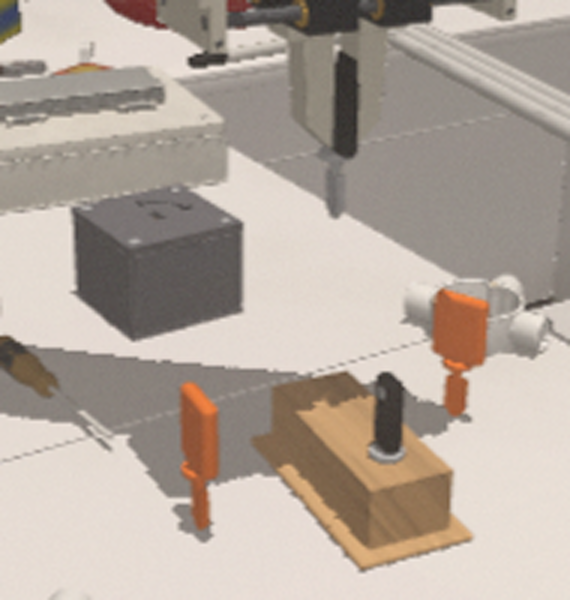

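The key is free and hanging straight in the fingers, and the narrow key is still in the stand. Next I move it over the switch.

```bash
python3 -m pendant '[0,0,0,0,0,-0.138,0,0.049,0.004,0,0,0,0,0,0.049,0.004,0,0,0,0,0,0.049,0.004,0,0,0,0,0,0.049,0.004,0,0,0,0,0,0.049,0.004,0.01,0,0,0,0,0,0,0,0,0,0,0,0,0,0,0,0,0,0,0,0,0,0,0,0,0,0]'
python3 - <<'E'
from h import *
np.set_printoptions(precision=4,suppress=True)
go([.5116,-.0423,.135],1.7)
im=get_image("wrist");cv2.imwrite("pics/w3.png",im[:,:,::-1])
go([.5116,-.0423,.135],1.7)
E
```

```text
clock 6.60 pos [ 0.4974 -0.2881  0.2111] yaw -6.19 turn rz -0.1376 rad shift [0.2453 0.0214 0.0761] tilt [-0.0016  0.0009] jaw 0.0101 F [-0.2  0.8 -1.2] g 45.0
clock 6.65 pos [ 0.4974 -0.2882  0.211 ] yaw -6.19 turn rz -0.1377 rad shift [0.2454 0.0215 0.076 ] tilt [-0.0019  0.0009] jaw 0.0096 F [-0.4  0.3 -1.1] g 45.0invalid input
```

View pics/w3.png

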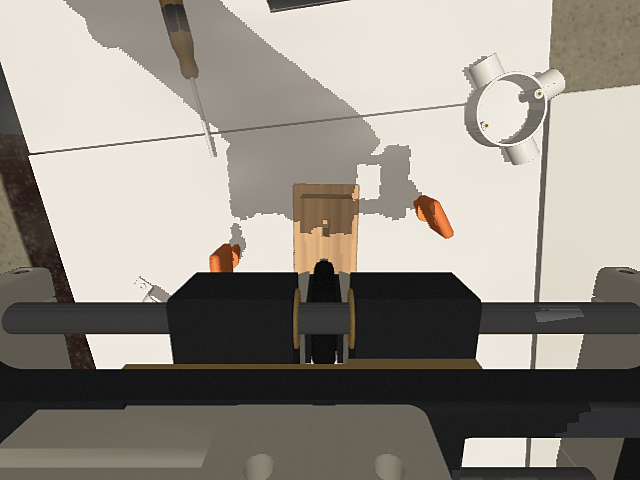

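The move was refused because I miscounted the zeros. The picture only shows the arm still over the stand with the key between the fingers at (323,300) and the empty slot at (325,228).

```bash
python3 -m pendant '[0,0,0,0,0,-0.138,0, 0.049,0.0042,0,0,0,0,0, 0.049,0.0042,0,0,0,0,0, 0.049,0.0042,0,0,0,0,0, 0.049,0.0042,0.005,0,0,0,0, 0.049,0.0042,0.01,0,0,0,0, 0,0,0,0,0,0,0, 0,0,0,0,0,0,0]'
python3 - <<'E'
from h import *
np.set_printoptions(precision=4,suppress=True)
for i in range(4):
    st=observe();c=cam("wrist",st);im=get_image("wrist")
    go([.5116,-.0423,.135],1.7)
cv2.imwrite("pics/w4.png",im[:,:,::-1])
im=im[:,:,::-1].astype(int)
for P in((.4748,-.0062),(.5469,-.0043)):
    x,y=proj(c,(*P,.07)).astype(int);s=im[y-9:y+10,x-9:x+10].sum(2);t=s>(s.max()*.5+np.median(s)*.5);b,a=np.nonzero(t);print("screw",x,y,ray(c,x-9+a.mean(),y-9+b.mean(),.07))
E
```

```text
clock: 7.65
position: [0.5112, -0.0436, 0.1966]
ee_rot: [-2.187, -2.254, 0.002]
force: [-0.5, 0.1, 0.1]
width: 0.103
gripper_force: 45.0
clock 7.70 pos [ 0.5114 -0.0443  0.1969] yaw 1.64 turn rz -0.0011 rad shift [0.002  0.0003 0.0619] tilt [-0.0007 -0.0008] jaw 0.01 F [ 0.4 -0.5 -0.4] g 45.0
clock 7.75 pos [ 0.5114 -0.0446  0.1971] yaw 1.60 turn rz -0.0018 rad shift [0.0023 0.0002 0.0621] tilt [-0.0003 -0.0006] jaw 0.0098 F [ 0.3  0.3 -0.8] g 45.0
clock 7.80 pos [ 0.5115 -0.0446  0.1972] yaw 1.58 turn rz -0.0021 rad shift [0.0023 0.0001 0.0622] tilt [-0.     -0.0005] jaw 0.0099 F [-0.4  0.1  0.1] g 45.0
clock 7.85 pos [ 0.5116 -0.0446  0.1973] yaw 1.58 turn rz -0.0020 rad shift [0.0022 0.0001 0.0623] tilt [ 0.0001 -0.0003] jaw 0.0098 F [ 0.6  0.4 -0.6] g 45.0
screw 280 189 [ 0.4742 -0.0074  0.07  ]
screw 369 189 [ 0.5493 -0.0049  0.07  ]
```

Run:
```python
from h import *
st=observe();c=cam("wrist",st);print(proj(c,(.5116,-.0423,.07)))
im=cv2.imread("pics/w4.png")
o=cv2.resize(cv2.convertScaleAbs(im[170:290,260:400],alpha=1.6),None,fx=5,fy=5,interpolation=cv2.INTER_CUBIC);cv2.imwrite("pics/w4c.png",o)
```

```text
[324.78215865 234.27361777]
```

View pics/w4c.png

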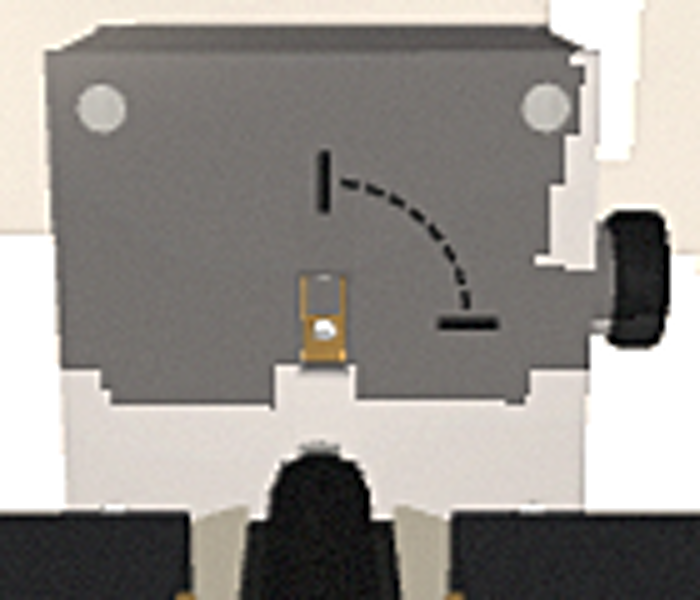

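Run:
```python
from h import *
st=observe();c=cam("wrist",st);M=R.from_rotvec(st["ee_rot"]).as_matrix();print(ray(c,324.7,234,.07))
for d in(-.002,0,.002):
  print(d,[proj(c,st["position"]+M@np.array([d+a,0,-.0057-b])).round(1) for a,b in((.01,-.022),(.01,-.026),(.018,0),(.014,.022))])
```

```text
[ 0.51152465 -0.04206633  0.07      ]
-0.002 [array([325.3, 274.2]), array([325.3, 271.5]), array([325.5, 274.5]), array([325.8, 304.4])]
0 [array([325.3, 270.5]), array([325.3, 267.9]), array([325.6, 270.3]), array([325.8, 299.6])]
0.002 [array([325.3, 266.8]), array([325.3, 264.3]), array([325.6, 266. ]), array([325.9, 294.7])]
```

Run:
```python
from h import *
st=observe();c=cam("wrist",st);M=R.from_rotvec(st["ee_rot"]).as_matrix()
for n,a,b in(("tip",.0035,-.062),("bl6",.007,-.056),("bltop",.007,-.035),("coltop",.01,-.022),("headlow",.018,-.015),("headend",.018,.01)):
  print(n,proj(c,st["position"]+M@np.array([a,0,-.0057-b])).round(1))
for f in("w4","w3"):
    im=cv2.imread(f"pics/{f}.png")[:,:,::-1]
    print(f)
    for r in range(244,284,2): print(r,im[r,312:338:2].mean(1).round().astype(int).tolist())
```

```text
tip [325.  258.8]
bl6 [325.  256.3]
bltop [325.2 267.7]
coltop [325.3 270.5]
headlow [325.4 259.9]
headend [325.7 278.4]
w4
244 [71, 61, 143, 145, 101, 106, 106, 104, 98, 150, 66, 72, 71]
246 [70, 61, 141, 139, 141, 140, 141, 141, 140, 149, 67, 69, 73]
248 [72, 58, 141, 137, 139, 138, 137, 139, 139, 148, 64, 70, 68]
250 [59, 54, 140, 136, 140, 140, 138, 137, 137, 142, 144, 144, 145]
252 [139, 137, 138, 137, 137, 138, 138, 138, 138, 137, 137, 136, 136]
254 [136, 135, 137, 137, 136, 138, 138, 138, 138, 138, 136, 137, 135]
256 [137, 137, 136, 135, 137, 138, 138, 138, 138, 138, 137, 134, 136]
258 [135, 135, 136, 137, 129, 114, 99, 132, 137, 136, 135, 137, 136]
260 [133, 135, 138, 144, 101, 51, 53, 69, 145, 140, 136, 135, 134]
262 [134, 136, 84, 36, 3, 11, 12, 8, 18, 40, 137, 136, 136]
264 [134, 144, 24, 13, 13, 15, 8, 18, 12, 10, 69, 138, 135]
266 [136, 120, 5, 12, 13, 14, 6, 12, 14, 11, 0, 143, 133]
268 [139, 36, 11, 17, 14, 14, 7, 15, 17, 17, 6, 140, 133]
270 [141, 35, 14, 14, 16, 10, 14, 16, 10, 13, 10, 144, 133]
272 [148, 24, 11, 15, 9, 15, 15, 15, 13, 12, 3, 106, 140]
274 [32, 8, 15
[... 813 characters left out ...]
2, 157, 154]
260 [176, 176, 170, 177, 100, 48, 48, 64, 173, 174, 164, 156, 152]
262 [175, 177, 106, 46, 5, 8, 7, 0, 23, 50, 167, 156, 151]
264 [175, 188, 27, 8, 9, 13, 12, 15, 12, 3, 82, 159, 153]
266 [177, 158, 8, 5, 9, 14, 12, 14, 13, 12, 0, 166, 150]
268 [182, 47, 11, 11, 12, 8, 11, 11, 11, 10, 1, 161, 153]
270 [185, 51, 7, 16, 7, 11, 10, 10, 13, 11, 7, 170, 154]
272 [194, 33, 10, 9, 14, 11, 17, 7, 11, 10, 6, 124, 162]
274 [42, 3, 15, 13, 14, 9, 13, 13, 16, 12, 13, 24, 30]
276 [17, 10, 9, 10, 16, 15, 13, 17, 11, 16, 12, 18, 17]
278 [19, 12, 18, 9, 8, 12, 13, 11, 7, 15, 9, 14, 17]
280 [20, 8, 10, 10, 17, 11, 14, 18, 15, 10, 4, 8, 18]
282 [16, 13, 12, 17, 15, 15, 15, 14, 12, 17, 12, 13, 19]
```

The slot centre is at (324.7,234) and the blade, seen below the head, is near (323,258). In this one picture the key has to go about 3 mm along tool x and 1.2 mm along tool y.

```bash
python3 -m pendant '[0.003,0.0012,0.02,0,0,0,0, 0,0,0.03,0,0,0,0, 0,0,0.015,0,0,0,0, 0,0,0,0,0,0,0, 0,0,0,0,0,0,0]'|sed -n '2p;4p'; python3 -m pendant '[0,0,0.003,0,0,0,0, 0,0,0.003,0,0,0,0, 0,0,0.003,0,0,0,0, 0,0,0.002,0,0,0,0, 0,0,0,0,0,0,0, 0,0,0,0,0,0,0]';python3 -c "
from h import *
go([.5116,-.0423,.0903],1.7)"
```

```text
position: [0.5133, -0.0405, 0.133]
force: [0.9, -0.1, -0.5]
clock: 9.22
position: [0.5128, -0.0401, 0.1212]
ee_rot: [-2.188, -2.254, -0.0]
force: [-0.1, 1.4, -1.0]
width: 0.108
gripper_force: 45.0
clock 9.22 pos [ 0.5128 -0.0401  0.1212] yaw 1.71 turn rz 0.0002 rad shift [-0.0021 -0.0012  0.0309] tilt [0. 0.] jaw 0.0099 F [-0.1  1.4 -1. ] g 45.0
```

```bash
for i in 1; do python3 -m pendant '[0,0,0.002,0,0,0,0, 0,0,0.002,0,0,0,0, 0,0,0.002,0,0,0,0, 0,0,0.002,0,0,0,0, 0,0,0,0,0,0,0, 0,0,0,0,0,0,0]'|sed -n '2p;4p'; done; python3 -m pendant '[0,0,0.002,0,0,0,0, 0,0,0.002,0,0,0,0, 0,0,0,0,0,0,0, 0,0,0,0,0,0,0]'
```

```text
position: [0.5127, -0.0403, 0.1131]
force: [0.1, -2.7, -2.0]
clock: 10.48
position: [0.5128, -0.0406, 0.1094]
ee_rot: [2.188, 2.254, 0.0]
force: [-1.5, -4.0, 3.2]
width: 0.108
gripper_force: 45.0
```

```bash
python3 -m pendant '[-0.0015,0,0,0,0,0,0, 0,0,0.002,0,0,0,0, 0,0,0.002,0,0,0,0, 0,0,0,0,0,0,0]'|sed -n '2p;4p'; python3 -m pendant '[0.0015,0,0,0,0,0,0, -0.003,0,0.001,0,0,0,0, 0.003,0,0.001,0,0,0,0, -0.003,0,0.001,0,0,0,0, 0.0015,0,0,0,0,0,0]'
```

```text
position: [0.5128, -0.0422, 0.105]
force: [-0.3, -4.5, -0.9]
clock: 11.6
position: [0.5128, -0.0413, 0.1021]
ee_rot: [-2.188, -2.254, -0.0]
force: [-0.9, -0.6, 0.4]
width: 0.103
gripper_force: 45.0
```

```bash
python3 -m pendant '[0.0015,0,0.001,0,0,0,0, -0.003,0,0.001,0,0,0,0, 0.003,0,0.001,0,0,0,0, -0.003,0,0.001,0,0,0,0, 0.0015,0,0.001,0,0,0,0,0,0,0,0,0,0,0]'|sed -n '2p;4p'; python3 -m pendant '[0.0015,0,0.001,0,0,0,0, -0.003,0,0.001,0,0,0,0, 0.003,0,0.001,0,0,0,0, -0.003,0,0.001,0,0,0,0, 0.0015,0,0.001,0,0,0,0,0,0,0,0,0,0,0]'|sed -n '2p;4p'
python3 -m pendant '[0,0,0.001,0,0,0,0,0,0,0.001,0,0,0,0,0,0,0,0,0,0,0]'
```

```text
position: [0.5127, -0.041, 0.097]
force: [0.2, 4.0, -2.1]
position: [0.5126, -0.0419, 0.092]
force: [-0.8, 1.6, -1.1]
clock: 13.48
position: [0.5126, -0.0418, 0.0901]
ee_rot: [-2.188, -2.254, 0.001]
force: [-1.4, -1.0, -0.1]
width: 0.107
gripper_force: 45.0
```

```bash
python3 -m pendant '[0,0,0.001,0,0,0,0,0,0,0.001,0,0,0,0,0,0,0,0,0,0,0]'|sed -n '2p;4p'; python3 -m pendant '[0,0,0.001,0,0,0,0,0,0,0,0,0,0,0]'
python3 - <<'E'
from h import *
im=get_image("side");c=cam("side")
print(proj(c,(.5116,-.0423,.07)),proj(c,(.5116,-.0423,.118)))
cv2.imwrite("pics/s5.png",im[:,:,::-1])
go([.5116,-.0423,.0903],1.7)
E
```

```text
position: [0.5127, -0.0419, 0.0899]
force: [-11.1, 1.5, 29.7]
clock: 14.1
position: [0.5127, -0.0419, 0.0899]
ee_rot: [-2.188, -2.253, -0.003]
force: [-15.8, 1.3, 45.7]
width: 0.105
gripper_force: 45.0
[261.47027637 221.23935524] [260.92057981 199.94623398]
clock 14.15 pos [ 0.5127 -0.0419  0.0898] yaw 1.66 turn rz -0.0006 rad shift [-0.0004 -0.0011 -0.0005] tilt [0.0007 0.0022] jaw 0.01 F [-16.4   2.1  45.4] g 45.0
```

The key is hard against the face at z 0.0899, the expected home height. I'll ease the push and then turn.

```bash
python3 -m pendant '[0,-0.0007,-0.0020,0,0,0,0,0,0,0,0,0,0,0,0,0,0,0,0,0,0]' 55; python3 -c "
from h import *
go([.5116,-.0423,.0903],1.7);print(observe()['joints'].round(2))"
```

```text
clock: 14.52
position: [0.5125, -0.0418, 0.09]
ee_rot: [2.188, 2.254, 0.001]
force: [-5.3, -0.3, 16.2]
width: 0.108
gripper_force: 55.0
clock 14.53 pos [ 0.5125 -0.0418  0.09  ] yaw 1.70 turn rz 0.0000 rad shift [-0.0005 -0.0009 -0.0003] tilt [0.0009 0.0004] jaw 0.0099 F [-5.3 -0.3 16.2] g 55.0
[-0.43  0.48  0.55  2.04 -0.37  0.72  0.39]
```

```bash
python3 -m pendant '[0,0,0,0,0,0.1,0,0,0,0,0,0,0.1,0,0,0,0,0,0,0.1,0,0,0,0,0,0,0.1,0,0,0,0,0,0,0,0]'; python3 -c "
from h import *
go([.5116,-.0423,.0903],1.7);print(observe()['ft_torque'].round(2))"
```

```text
clock: 15.15
position: [0.513, -0.0417, 0.09]
ee_rot: [2.593, 1.773, 0.002]
force: [-4.3, 1.2, 14.9]
width: 0.108
gripper_force: 55.0
clock 15.15 pos [ 0.513  -0.0417  0.09  ] yaw -21.28 turn rz -0.4011 rad shift [-0.0005 -0.0014 -0.0003] tilt [0.0015 0.0001] jaw 0.0099 F [-4.3  1.2 14.9] g 55.0
[ 0.02  1.02 -0.03]
```

Turning freely with small forces, so I'll carry on to about 1.7 rad.

```bash
python3 -m pendant '[0,0,0,0,0,0.1,0,0,0,0,0,0,0.1,0,0,0,0,0,0,0.1,0,0,0,0,0,0,0.1,0,0,0,0,0,0,0.1,0,0,0,0,0,0,0.1,0,0,0,0,0,0,0.1,0,0,0,0,0,0,0,0]'|sed -n '2p;4p'; python3 -m pendant '[0,0,0,0,0,0.1,0,0,0,0,0,0,0.1,0,0,0,0,0,0,0.1,0,0,0,0,0,0,0.1,0,0,0,0,0,0,0.1,0,0,0,0,0,0,0.05,0,0,0,0,0,0,0,0,0,0,0,0,0,0,0]'
python3 - <<'E'
from h import *
go([.5116,-.0423,.0903],1.7);st=observe();print(st['ft_torque'].round(2),st['joints'].round(2))
im=get_image("side");cv2.imwrite("pics/s6.png",im[:,:,::-1])
E
```

```text
position: [0.5136, -0.0424, 0.09]
force: [-0.6, -1.2, 11.2]
clock: 17.15
position: [0.5138, -0.0432, 0.0901]
ee_rot: [3.138, -0.078, 0.005]
force: [0.1, -3.0, 8.7]
width: 0.107
gripper_force: 55.0
clock 17.15 pos [ 0.5138 -0.0432  0.0901] yaw -92.85 turn rz -1.6501 rad shift [ 0.001  -0.0022 -0.0002] tilt [ 0.0033 -0.0026] jaw 0.0099 F [ 0.1 -3.   8.7] g 55.0
[-0.87  0.25  0.04] [-0.71  0.64  1.02  2.06 -0.73  0.86 -0.89]
```

```bash
python3 -c "
from cell import *
print(sign_off())"
```

```text
the job is handed in; nothing more can be done
None
```

I handed the job in with the wide-headed key pushed home in the switch, turned about 1.65 rad (95°) clockwise and still gripped at 55 N; plug angle and final pose are inferred from the arm's readings, not seen in a picture.

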